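Rock the angle gauge on the sprung stud until its pendulum settles on the index, and hold

ROBOT

A 7-joint arm with a two-finger parallel gripper is mounted at the origin on a cart in front of the work surface, level with it; the furniture and walls round the work are solid. World frame = base frame: x ahead of the robot, y to its left, z up, the work surface at z = 0. Lengths are in m, angles in rad, forces in N, time in s.
With the tool pointing down it reaches from about 0.4 to 0.85 m from the base axis. Payload 10.4 kg.
Tool frame: the origin (TCP) lies between the finger pads; the fingertips stand 17 mm ahead of it and the grasp point (between the pads) lies 2 mm behind it; z points along the fingers, y is the line along which they close (so a half turn about z gives the same grasp; the last joint's range is limited). The gripper opens to 85 mm and grips with 20 to 120 N. Pads are 22 mm wide; open, the fingers measure 114 mm over their backs; the gripper's body (76 mm by 85 mm) begins 54 mm behind the grasp point. The pads swing forward as they close: fully open they stand 13 mm farther back than shut.
Start: joints at [-1.184, 0.332, -0.065, 1.46, 0.022, 1.35, -0.088], TCP at [0.249, 0.573, 0.248] pointing down, gripper open.
Joint ranges: [-2.6, 2.6], [-0.5, 2.12], [-1.47, 1.34], [0.16, 2.42], [-1.27, 4.41], [0.06, 2.06], [-2.6, 2.6]. Speed limits (rad/s): [2.22, 2.22, 2.79, 2.79, 3.14, 3.14, 3.14].

INTERFACE

Orientations are given as a unit quaternion [x, y, z, w].
In Python, from workcell import readout, imaging, manip gives the robot as it stands. The module is installed in compiled form; this text tells all that it offers.
- The arm moves only by the shell command python3 -m crank 'ROWS' [OPENING] [FORCE]. ROWS is JSON, a list of rows, each a list of 4 numbers: the shift along the tool's x, y, z as a fraction of full scale, then the turn about the tool's z as a fraction of full scale. In form: [[x, y, z, yaw], ...]. A call has 1 to 5 rows; each row is the pose to reach, as a shift and turn from the pose commanded when the call began, along the tool's axes at that moment; what a row does not reach only later rows make up. Full scale, the value 1, is 400 mm for a shift and 60 degrees for a turn. A row lasts 1/12 s, in which the tool goes at most 41.7 mm and 7.16 degrees, less where a joint would pass 70% of its speed; a pose out of reach is approached as far as the arm can. A call with a number of a shift or a turn outside -1 to 1 is refused whole. A call with a gripper value outside its range is refused whole. OPENING is the gripper command: -1 is shut, 1 is fully open, values between are in proportion, set as the call begins (- or left out, the last holds). The fingers move at their own pace and stop on an object; FORCE is the grip in N (left out, the last holds). Time passes only in rows, so rows that repeat a pose let the fingers close. It gives the time, the measured TCP pose, the force, the opening and the grip force at its end, in the units of the state.
- readout.get_obs(): the state, without advancing time (a new reading comes with each control period).
- imaging.camera(name): name is "scene" or "top" or "wrist"; returns a dict with "color" (480x640x3 uint8, red, green, blue), "fx", "fy", "cx", "cy" (pixels), "rvec" (rotation vector, rad) and "tvec" (3), from world to camera coordinates, as OpenCV has them. Camera axes: x right, y down, z forward; pixel columns grow to the right and rows downward; lengths in m; the calibration is good to about 2 mm. The wrist camera is an equidistant fisheye: a pixel r from the principal point sees the ray r / f radians off the axis. A picture is of the moment at which its call begins. There is no depth.
- manip.hand_in(): hands the job in; it is judged then, once.
The state is a dict: "clock": time; "joint_pos": joint angles; "joint_velocities": joint speeds; "tau": joint torques, N m; "position": TCP position; "ee_rot": TCP orientation; "ft_force": force on the tool from outside, world axes, zero at the start; "torque": the same for the moment, N m; "grip_width": opening from 0.0 (shut) to 1.0 (fully open); "grasp_force": force on a finger pad.
Only numpy, scipy, OpenCV 4.12 (cv2) and the standard library are available. Lean on these libraries where they do the work, as an engineer would, in place of code of your own. Each camera call takes 0.05 s, during which the arm holds its last target. There are 200 camera calls.

TASK

Lift the pendulum angle gauge by its handle, set its foot down upright on the round crown of the sprung stud, then rock the gauge sideways on the stud until its swinging pointer comes to rest on the small index tab of the scale. Press gently, so that the stud is partly pushed in but never driven to the bottom, and finish while still holding the gauge in that pose, foot on the stud and pointer on the index; leave the other things on the bench alone.

Things in the scene. Friction and masses are not known exactly. Their poses are not given: they have to be found in the camera images.
- gauge: Pendulum angle gauge, loose, about 0.29 kg, standing upright with its white dial towards the robot (yaw within 0.35 rad). Origin: centre of the underside of its flat steel foot; z up, x from dial to back, y to the left as the robot sees it. Foot 36 (x) x 60 (y) x 10 mm; dial housing 22 (x) x 92 (y) mm from z = 16 to 109 mm; on top a grey square handle from z = 109 to 160 mm.
- gauge_grip (a point): Centre of the gauge's square handle (28 x 28 mm), 135 mm above the underside of the foot on the gauge's centre line; axes as the gauge's.
- pointer (a joint): Angle (rad) of the slim pendulum pointer from the gauge's -z, about the gauge's x axis, at a pivot 92 mm above the foot. It always comes to rest plumb: swings at about 3 Hz, settles in about 1 s. Leaning the gauge's top to its left (+y, a negative turn about its x) by an angle a makes it settle at +a.
- pointer_tip (a point): Tip of the pointer, 55 mm below the pivot.
- index (a joint): Angle (rad) of the small stepped triangular index tab, measured as the pointer's; preset by hand between +0.18 and +0.36 and stiff, so it stays where it is. Positive means on the gauge's +y side. The scale has a tick every 5 degrees.
- index_tip (a point): Tip of the index tab, 55 mm from the pivot, at the same distance in front of the dial as the pointer's tip: the two points coincide when the pointer is on the index.
- stud_block: Wooden offcut 110 x 90 x 30 mm, fixed to the bench, that carries in its middle an upright sprung steel stud in a collar (collar 53 mm across, top at 38 mm). Origin: centre of the underside, z up.
- stud (a joint): How far (m) the stud is pushed down: 0 free, 0.012 at the bottom stop. About 1 N starts it, then 500 N/m (5 mm takes about 3.5 N, the gauge's weight of about 3 N included).
- stud_crown (a point): Topmost point of the stud's rounded steel head, a ball of 20 mm radius whose top is 60 mm above the bench when free; two small lower lumps on its right and far sides make it uneven, so the gauge's flat foot finds no seat and rocks on the crown.
- loupe_mid (a point): Bystander: small black loupe, 39 mm across and 34 mm high; its centre.
- dropper_mid (a point): Bystander: amber dropper bottle, 33 mm across and 102 mm high; its centre.
- spool_mid (a point): Bystander: thread spool, 32 mm across and 38 mm high; its centre.
- jar_mid (a point): Bystander: brown jar with white lid, 60 mm across and 72 mm high; its centre.
There are look-alikes about, which are no part of the job. Leave any purple or yellow look-alike of the gauge alone.

How it is judged:
On the way, in this order (a step that is already met when the one before it is completed fails the run):
1. the gauge is lifted clear of the bench in the gripper (height (world z) of gauge above 0.03 m and contact force between the fingers and gauge above 2 N and contact force between gauge and stud_block below 0.1 N), for 0.2 s.
2. the gauge's foot is set on the stud, upright (value of joint stud above 0.001 m and contact force between gauge and stud_block above 0.8 N and angle between gauge's own z axis and vertical below 0.11 rad and z of stud_crown in the frame of gauge below 0.004 m), for 0.2 s.
At the end, for the whole second after the job is handed in: For the last second: gauge gripped, its foot's underside on the stud (crown within 17 mm of the foot's middle in x, 29 mm in y), stud pushed in 1 to 11 mm, pointer at rest (under 0.25 rad/s) with its tip within 3 mm (about 3 degrees) of the index tip (distance between pointer_tip and index_tip below 0.003 m and velocity of joint pointer between -0.25 and 0.25 rad/s and value of joint stud between 0.001 and 0.0112 m and contact force between gauge and stud_block above 0.8 N and contact force between the fingers and gauge above 2 N and x of stud_crown in the frame of gauge between -0.017 and 0.017 m and y of stud_crown in the frame of gauge between -0.029 and 0.029 m and z of stud_crown in the frame of gauge below 0.004 m and height (world z) of gauge above 0.04 m); the arm keeps its last pose, push and grip.
It fails at once if the stud is driven to its bottom stop (value of joint stud above 0.0116 m).
It fails at once if a bystander is disturbed (distance of any of loupe_mid, dropper_mid, spool_mid, jar_mid from where it was at the start of the episode above 0.03 m).
It also fails if it takes over 45 s, if anything falls off the work surface, if the arm or the gripper's body presses on something with over 40 N, if the wrist force passes 120 N, or if a joint passes its speed limit or range.

## Working session

There is one attempt and no reset: what is moved stays moved. The work goes in short steps, Python scripts to look and compute and a shell command to move; the robot and the scene stay as the last step left them, time stands still between calls to the robot, and variables do not carry over. Pictures are saved under pics/ and viewed, at most 13 in all, crops included, and the job is handed in when it is done.

```bash
mkdir -p pics
cat > h.py <<'E'
import numpy as np, cv2
from workcell import readout, imaging, manip
from scipy.spatial.transform import Rotation as R
def snap(n,f):
    c=imaging.camera(n); cv2.imwrite('pics/'+f,c['color'][:,:,::-1]); np.save('pics/'+f+'.npy',{k:v for k,v in c.items() if k!='color'},allow_pickle=True); return c
def ray(c,u,v,fish=False):
    x=np.array([(u-c['cx'])/c['fx'],(v-c['cy'])/c['fy']]); 
    if fish:
        t=np.linalg.norm(x); d=np.r_[x/t*np.sin(t),np.cos(t)]
    else: d=np.r_[x,1]
    M=cv2.Rodrigues(np.array(c['rvec'],float))[0]; o=-M.T@np.array(c['tvec']).ravel(); return o,M.T@d
def onz(c,u,v,z,fish=False):
    o,d=ray(c,u,v,fish); return o+d*(z-o[2])/d[2]
def proj(c,p):
    M=cv2.Rodrigues(np.array(c['rvec'],float))[0]; q=M@np.array(p)+np.array(c['tvec']).ravel(); return c['fx']*q[0]/q[2]+c['cx'],c['fy']*q[1]/q[2]+c['cy']
def load(f): return np.load('pics/'+f+'.npy',allow_pickle=True).item()
E
python3 - <<'E'
from h import *
for n in('scene','top'): c=snap(n,n+'0.png'); print(n,c['fx'],c['rvec'],c['tvec'])
o=readout.get_obs(); print(o)
E
```

```text
scene 459.67596633689476 [ 0.7285393  -2.31993312  1.4553593 ] [0.59214496 0.1154079  0.83022991]
top 561.9058699836448 [ 2.1269443  -2.15100971  0.23329757] [0.27811795 0.53828872 0.9429442 ]
{'clock': 0.1, 'joint_pos': array([-1.1836012 ,  0.3328041 , -0.06472478,  1.46087294,  0.02157669,
        1.3498865 , -0.08855331]), 'joint_velocities': array([ 0.00084907, -0.0008764 ,  0.00042725, -0.00230784, -0.00113667,
        0.00098433,  0.00043954]), 'tau': array([ 1.11243178e-03, -6.26746774e+01,  4.88206709e-02, -3.92428136e+01,
        1.62562594e-02,  6.97932832e-03, -7.23039284e-05]), 'position': array([0.24886833, 0.57296761, 0.24759093]), 'ee_rot': array([ 2.03474395e-01,  9.79080060e-01, -6.27587681e-04, -1.16556439e-04]), 'ft_force': array([ 0.10265846, -0.03367216, -0.8402146 ]), 'torque': array([ 0.05577468, -0.01578702,  0.01009248]), 'grasp_force': 0.0, 'grip_width': 0.9993239014803682}
```

View pics/scene0.png

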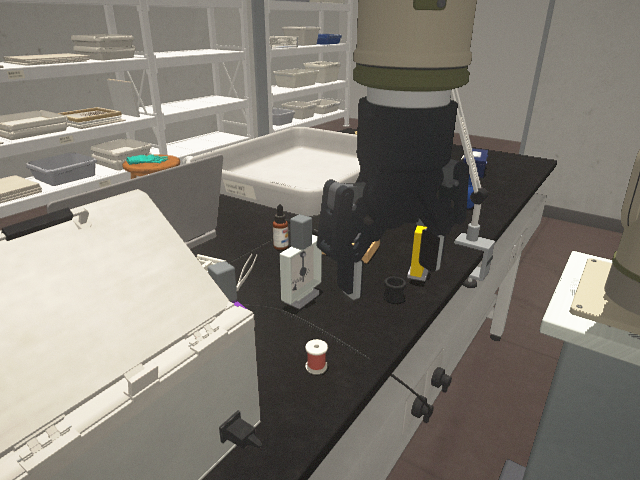

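View pics/top0.png

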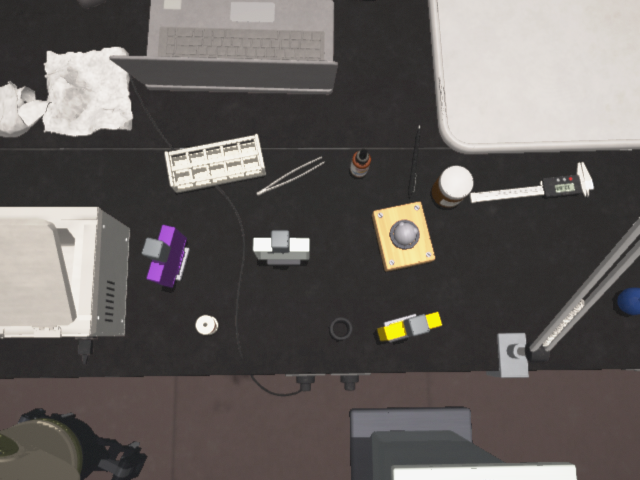

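The scene view shows the white gauge around (300,270), with its dial visible and the gripper beside it. In the top view, the gauge's handle is at about (280,240), the stud crown at (405,234), and the block's corners at (374,211), (421,202), (435,259) and (388,270). The jar is at (452,186), the loupe at (341,328), the dropper at (361,163) and the spool at (206,325).

Run:
```python
from h import *
c=load('top0.png'); s=load('scene0.png')
for n,u,v,z in [('handle',280,240,.16),('crown',404.5,232,.06),('dialL',254,246,.109),('dialR',309,246,.109),('dropper',361,155,.1),('jar',455,180,.072),('loupe',341,328,.034),('yellow',419,325,.16),('purple',152,248,.16),('b1',374,211,.03),('b2',421,202,.03),('b3',435,259,.03),('b4',388,270,.03)]:
    print(n,onz(c,u,v,z).round(3))
print(proj(s,onz(c,280,240,.16)))
o=readout.get_obs(); print(R.from_quat(o['ee_rot']).as_matrix().round(3))
a=cv2.imread('pics/scene0.png'); b=cv2.imread('pics/top0.png')
x=cv2.resize(a[210:310,270:340],None,fx=5,fy=5,interpolation=2); y=cv2.resize(b[200:300,230:330],None,fx=4,fy=5,interpolation=2)
cv2.imwrite('pics/c1.png',np.hstack([x,y]))
```

```text
handle [0.52  0.345 0.16 ]
crown [0.551 0.133 0.06 ]
dialL [0.52  0.39  0.109]
dialR [0.519 0.3   0.109]
dropper [0.678 0.209 0.1  ]
jar [0.641 0.042 0.072]
loupe [0.388 0.245 0.034]
yellow [0.387 0.134 0.16 ]
purple [0.509 0.541 0.16 ]
b1 [0.596 0.181 0.03 ]
b2 [0.613 0.095 0.03 ]
b3 [0.508 0.074 0.03 ]
b4 [0.489 0.159 0.03 ]
(np.float64(303.51835218125314), np.float64(217.55690261263368))
[[-0.917  0.398 -0.   ]
 [ 0.398  0.917 -0.001]
 [-0.    -0.001 -1.   ]]
```

View pics/c1.png

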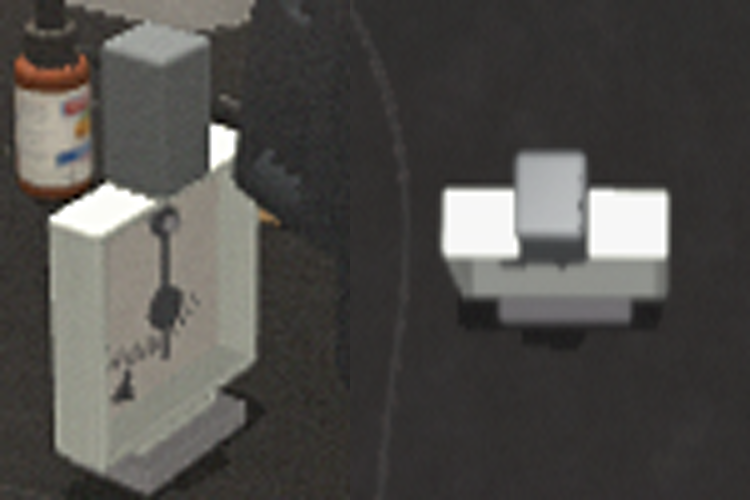

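```bash
python3 -m crank '[[-0.426,-0.125,0,0.55],[-0.426,-0.125,0,0.55],[-0.426,-0.125,0,0.55],[-0.426,-0.125,0,0.55],[-0.426,-0.125,0,0.55]]' 1
cat >> h.py <<'E'
def go(x,y,z,yaw_deg=None):
    o=readout.get_obs(); M=R.from_quat(o['ee_rot']).as_matrix(); d=M.T@(np.array([x,y,z])-o['position'])/.4
    ax=np.degrees(np.arctan2(M[1,1],M[0,1])); print('clk',o['clock'],'pos',o['position'].round(4),'F',o['ft_force'].round(2),'grip',round(o['grip_width'],3),round(o['grasp_force'],1),'tool-y deg',ax.round(2),'rows',d.round(4),'turn',None if yaw_deg is None else ((ax-yaw_deg)/60).round(4))
E
python3 -c "
from h import *
go(.522,.345,.25,0)
s=load('scene0.png')
for a in (0,.18,.22,.26,.3,.34):
  for dx in (-.013,):
    print(a,[ (round((u-270)*5),round((v-210)*5)) for u,v in [proj(s,[.521+dx,.345+.055*np.sin(a),.092-.055*np.cos(a)])]])
print(proj(s,[.508,.345,.092]))
"
```

```text
clock: 0.52
position: [0.3917, 0.4535, 0.2483]
ee_rot: [0.48, 0.877, -0.0, 0.002]
ft_force: [0.7, 0.4, 0.9]
grip_width: 1.002
grasp_force: 0.0
clk 0.5167 pos [0.3917 0.4535 0.2483] F [0.69 0.36 0.9 ] grip 1.002 0.0 tool-y deg 32.62 rows [-0.4041  0.1282 -0.0029] turn 0.5436
0 [(197, 366)]
0.18 [(181, 375)]
0.22 [(177, 377)]
0.26 [(173, 378)]
0.3 [(170, 379)]
0.34 [(166, 380)]
(np.float64(309.37807025108884), np.float64(255.64486419237934))
```

```bash
python3 -m crank '[[-0.405,0.128,0,0.544],[-0.405,0.128,0,0.544],[-0.405,0.128,0,0.544],[-0.405,0.128,0,0.544],[-0.405,0.128,0,0.544]]' 1 20
python3 -c "
from h import *
go(.522,.345,.137,0)
c=snap('wrist','w0.png'); c=snap('top','t1.png')"
```

```text
clock: 0.93
position: [0.5239, 0.3446, 0.2481]
ee_rot: [0.708, 0.706, -0.0, 0.002]
ft_force: [0.4, -1.1, 0.5]
grip_width: 0.999
grasp_force: 0.0
clk 0.9333 pos [0.5239 0.3446 0.2481] F [ 0.39 -1.09  0.5 ] grip 0.999 0.0 tool-y deg -0.13 rows [ 0.0021 -0.0054  0.2777] turn -0.0021
```

View pics/w0.png

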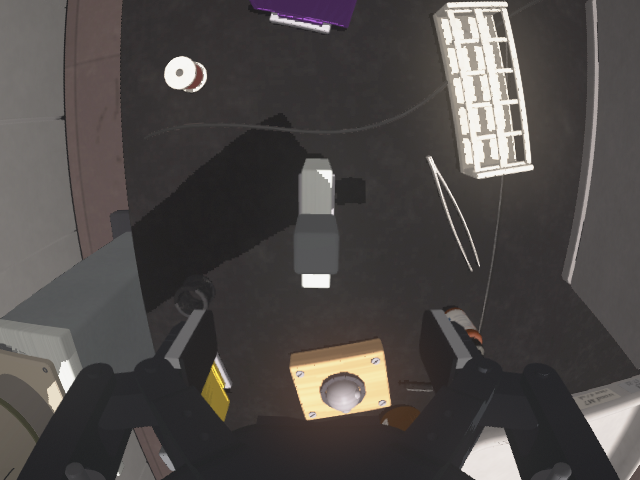

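The wrist view shows the handle's top face centred near (316,246), between the fingers. The gauge is square to the tool, and the stud crown is at (343,388).

```bash
python3 -c "
from h import *
c=load('w0.png')
print(onz(c,316.5,246,.16,True),onz(c,343,383,.06,True))
for u,v in((295,272),(338,272),(300,220),(334,220)): print(onz(c,u,v,.16,True).round(4))
"
```

```text
[0.52372071 0.35401044 0.16      ] [0.55138583 0.16587735 0.06      ]
[0.5103 0.337  0.16  ]
[0.537 0.337 0.16 ]
[0.514  0.3703 0.16  ]
[0.5341 0.3702 0.16  ]
```

```bash
python3 -m crank '[[0.006,0,0.1,0],[0.006,0,0.2,0],[0.006,0,0.278,0],[0.006,0,0.278,0],[0.006,0,0.278,0]]' 1 20 >/dev/null
python3 -m crank '[[0,0,0,0],[0,0,0,0],[0,0,0,0],[0,0,0,0],[0,0,0,0]]' -1 20 
python3 -m crank '[[0,0,0,0],[0,0,0,0],[0,0,0,0],[0,0,0,0],[0,0,0,0]]' -1 20 
python3 -c "
from h import *
go(.522,.345,.137,0)"
```

```text
clock: 1.87
position: [0.5182, 0.3556, 0.1384]
ee_rot: [0.702, 0.713, 0.001, 0.0]
ft_force: [4.2, 0.7, 1.6]
grip_width: 0.331
grasp_force: 19.2
clock: 2.28
position: [0.5185, 0.3554, 0.1384]
ee_rot: [0.702, 0.712, 0.001, 0.0]
ft_force: [1.5, 0.6, 5.5]
grip_width: 0.327
grasp_force: 19.6
clk 2.2833 pos [0.5185 0.3554 0.1384] F [1.47 0.62 5.54] grip 0.327 19.6 tool-y deg 0.86 rows [-0.0261  0.0084  0.0034] turn 0.0144
```

```bash
python3 -c "
from h import *
a=snap('wrist','w1.png');b=snap('top','t1b.png')
o=readout.get_obs();print(o['position'],o['joint_velocities'].round(3))
cv2.imwrite('pics/c2.png',np.hstack([cv2.resize(cv2.imread('pics/w1.png'),(400,300)),cv2.resize(cv2.imread('pics/t1b.png')[190:290,220:320],(400,300),interpolation=2)]))
"
```

```text
[0.51846334 0.35536696 0.1383476 ] [-0.001  0.001  0.     0.     0.001 -0.001  0.001]
```

View pics/c2.png

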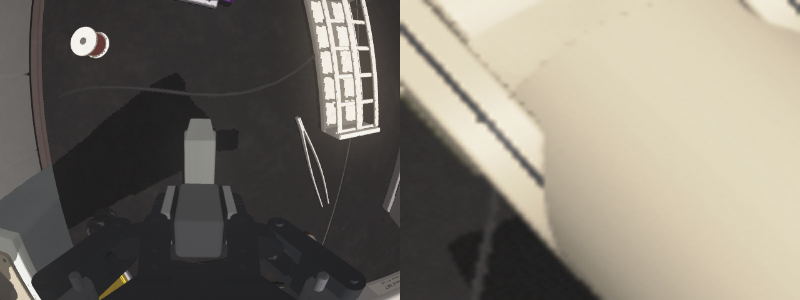

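The wrist view shows the pads on the handle's two x faces. The handle's top-face edges are at about rows 355 and 411 in full-size pixels, and the arm hides the gauge from the top camera.

```bash
python3 -c "
from h import *
c=load('w1.png')
print(onz(c,318,355,.16,True).round(4),onz(c,318,411,.16,True).round(4))
print(onz(c,318,298,.109,True).round(4),onz(c,318,192,.109,True).round(4), c['fx'],c['cx'],c['cy'],ray(c,320,240,True))
t=load('top0.png')
for v in(0,):
  for u in(281,309,254): print(proj(t,[.522,.345,.16]))
"
```

```text
[0.5188 0.3627 0.16  ] [0.5192 0.3365 0.16  ]
[0.519  0.3592 0.109 ] [0.5182 0.4084 0.109 ] 371.64829954431775 317.7536384063725 243.63991643232941 (array([0.51734131, 0.4352702 , 0.26375755]), array([ 0.01268085, -0.29621734, -0.95503638]))
(np.float64(279.83126471474907), np.float64(238.80043470104636))
(np.float64(279.83126471474907), np.float64(238.80043470104636))
(np.float64(279.83126471474907), np.float64(238.80043470104636))
```

```bash
python3 -m crank '[[0,0,-0.07,0],[0,0,-0.14,0],[0,0,-0.2,0],[0,0,-0.2,0],[0,0,-0.2,0]]' -1 20 >/dev/null
python3 -c "
from h import *
go(.551,.190,.22,0)
snap('scene','s2.png')"
```

```text
clk 2.8 pos [0.5176 0.3553 0.2177] F [ 0.62 -0.75 -3.65] grip 0.323 20.9 tool-y deg 0.88 rows [-0.4146  0.0771 -0.0061] turn 0.0147
```

```bash
python3 -m crank '[[-0.08,0.015,0,0.015],[-0.17,0.03,0,0.015],[-0.26,0.05,0,0.015],[-0.34,0.07,0,0.015],[-0.4,0.08,0,0.015]]' -1 20 >/dev/null
python3 -m crank '[[0,0,0,0],[0,0,0,0],[0,0,0,0]]' -1 20 >/dev/null
python3 -c "
from h import *
go(.551,.149,.195,0)
snap('scene','s3.png');snap('wrist','w3.png');snap('top','t3.png')
I=lambda f:cv2.imread('pics/'+f)
cv2.imwrite('pics/c3.png',np.vstack([np.hstack([cv2.resize(I('w3.png'),(400,300)),cv2.resize(I('t3.png'),(400,300))]),np.hstack([cv2.resize(I('s3.png'),(400,300)),cv2.resize(I('s2.png'),(400,300))])]))"
```

```text
clk 3.5167 pos [0.551  0.1963 0.2156] F [-0.56  0.63 -2.89] grip 0.324 20.7 tool-y deg 0.02 rows [-1.183e-01  1.000e-04  5.160e-02] turn 0.0003
```

View pics/c3.png

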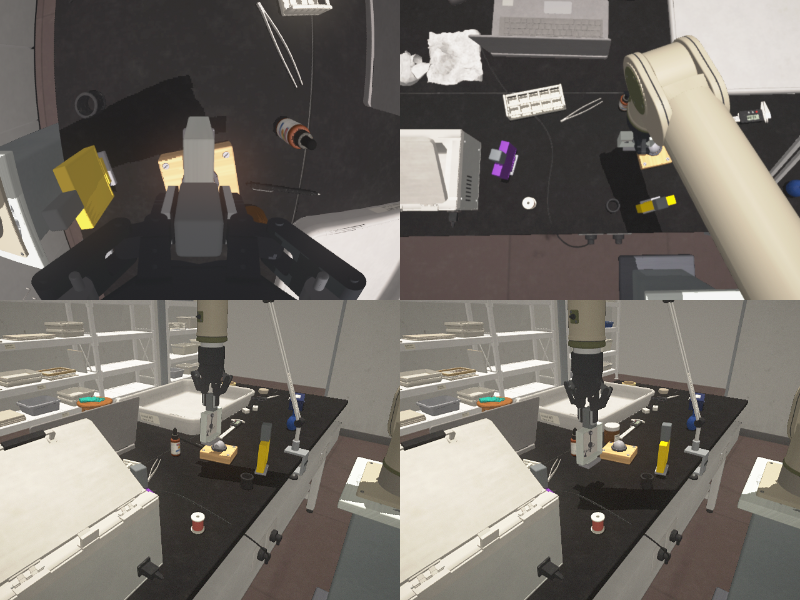

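The wrist view shows the gauge held upright with the block behind it. Both scene views show the gauge and the stud unobstructed, with the stud near (350,234) in full-size s3.

```bash
python3 -c "
from h import *
I=lambda f:cv2.imread('pics/'+f)
cv2.imwrite('pics/c4.png',np.hstack([cv2.resize(I('s3.png')[160:260,310:390],(480,600),interpolation=2),cv2.resize(I('s2.png')[180:280,280:330],(300,600),interpolation=2)]))"
```

```text
(no output)
```

View pics/c4.png

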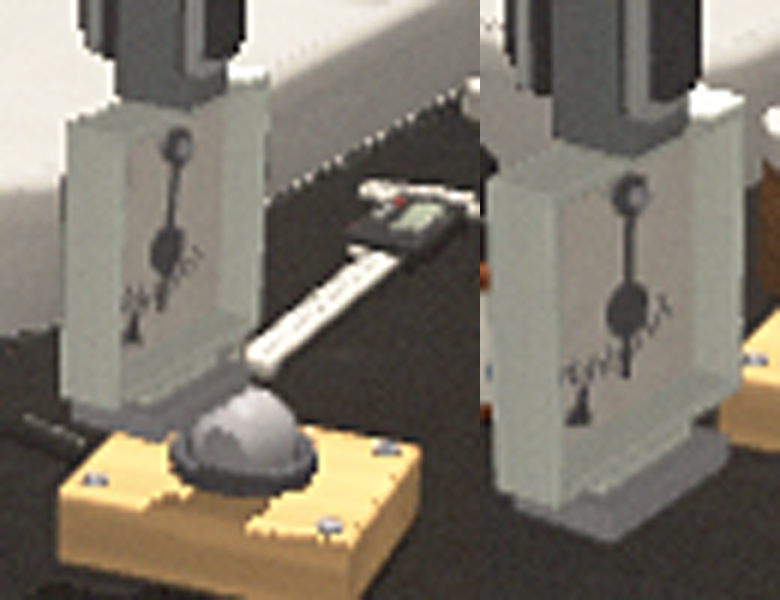

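In c4 the ball's silhouette centre is at crop (246,446), full-size (351,234.3). In the s2 crop, the pivot is at (632,195), the pointer tip at about (627,375) and the index apex at about (584,385).

```bash
python3 -c "
from h import *
t=load('top0.png'); s=load('s3.png')
for (u,v) in((404.5,234),):
  o1,d1=ray(t,u,v);o2,d2=ray(s,351,234.3)
  A=np.c_[d1,-d2];k,r,_,_=np.linalg.lstsq(A,o2-o1,rcond=None);print(o1+k[0]*d1,o2+k[1]*d2)
print(onz(t,404.5,234,.04),onz(s,351,234.3,.04))
s=load('s2.png');g=np.array([.5176,.349,.080])
f=lambda p:(np.array(proj(s,g+p))-[280,180])*6+[480,0]
for dx in(-.006,-.015):
  p=f([dx,0,.092]);print(dx,p.round())
  for a in(0,.15,.2,.25,.3,.35,.4):print(a,(f([dx,.055*np.sin(a),.092-.055*np.cos(a)])-p).round())
"
```

```text
[0.55203107 0.12863507 0.03773384] [0.55287921 0.12908225 0.03781972]
[0.55158623 0.12904355 0.04      ] [0.55053545 0.13310874 0.04      ]
-0.006 [637. 197.]
0 [  1. 180.]
0.15 [-16. 189.]
0.2 [-22. 191.]
0.25 [-28. 192.]
0.3 [-34. 193.]
0.35 [-39. 194.]
0.4 [-45. 194.]
-0.015 [663. 204.]
0 [  0. 181.]
0.15 [-17. 190.]
0.2 [-23. 192.]
0.25 [-29. 193.]
0.3 [-34. 195.]
0.35 [-40. 195.]
0.4 [-46. 195.]
```

```bash
python3 -m crank '[[-0.05,0.001,0,0],[-0.1,0.002,0.01,0],[-0.126,0.002,0.026,0],[-0.126,0.002,0.026,0],[-0.126,0.002,0.026,0]]' -1 20 >/dev/null
python3 -m crank '[[0,0,0.01,0],[0,0,0.018,0],[0,0,0.018,0],[0,0,0.018,0]]' -1 20 >/dev/null
python3 -c "
from h import *
go(.552,.146,.1935,0)"
```

```text
clk 4.4167 pos [0.5525 0.146  0.1992] F [ 0.4   0.86 -2.59] grip 0.326 20.7 tool-y deg 0.04 rows [ 0.0001 -0.0013  0.0143] turn 0.0007
```

```bash
for i in 1 2 3; do python3 -m crank '[[0,0,0.004,0],[0,0,0.005,0],[0,0,0.005,0]]' -1 20 >/dev/null; python3 -c "
from h import *
go(.552,.146,.1935,0)"; done
```

```text
clk 4.6667 pos [0.5528 0.1456 0.1976] F [ 0.29  0.11 -0.35] grip 0.328 20.8 tool-y deg -0.01 rows [ 0.0011 -0.002   0.0103] turn -0.0001
clk 4.9167 pos [0.5528 0.1455 0.1956] F [ 0.29  1.19 -0.91] grip 0.324 21.0 tool-y deg -0.01 rows [ 0.0013 -0.0021  0.0053] turn -0.0002
clk 5.1667 pos [0.5528 0.1454 0.1936] F [-0.43  1.29  0.12] grip 0.326 21.1 tool-y deg -0.02 rows [ 0.0015 -0.0021  0.0002] turn -0.0003
```

```bash
python3 -m crank '[[0,0,0,0],[0,0,0,0],[0,0,0,0],[0,0,0,0]]' -1 20 >/dev/null
python3 -c "
from h import *
go(.552,.146,.1935,0)
snap('scene','s5.png')"
python3 -m crank '[[0.01,0,0.001,0],[0.02,0,0.003,0],[0.03,0,0.0045,0],[0.03,0,0.0045,0]]' -1 20 >/dev/null
python3 -c "
from h import *
go(.552,.146,.1935,0)"
python3 -m crank '[[0.01,0,0.002,0],[0.02,0,0.004,0],[0.03,0,0.0068,0],[0.03,0,0.0068,0]]' -1 20 >/dev/null
python3 -c "
from h import *
go(.552,.146,.1935,0)
snap('scene','s6.png')
I=lambda f:cv2.imread('pics/'+f)
cv2.imwrite('pics/c5.png',np.hstack([cv2.resize(I(f)[160:250,320:380],(400,600),interpolation=2) for f in('s5.png','s6.png')]))"
```

```text
clk 5.5 pos [0.5528 0.1454 0.1936] F [0.22 1.41 0.14] grip 0.327 21.1 tool-y deg -0.01 rows [ 0.0016 -0.002   0.0002] turn -0.0002
clk 5.8833 pos [0.5526 0.1581 0.1914] F [-0.25 -1.24  0.09] grip 0.33 21.3 tool-y deg 0.04 rows [-0.0303 -0.0016 -0.0051] turn 0.0007
clk 6.2167 pos [0.5525 0.1705 0.1887] F [-0.41 -0.05  0.01] grip 0.322 21.5 tool-y deg 0.06 rows [-0.0613 -0.0014 -0.0121] turn 0.0009
```

View pics/c5.png

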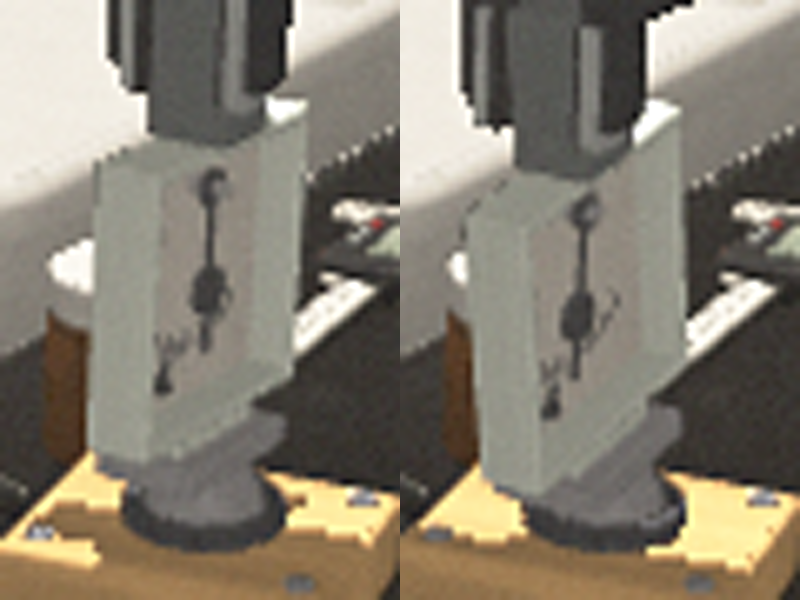

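In c5 the pointer still hangs parallel to the dial's centre line. The foot slid about 24 mm over the crown and the gauge did not rock, so the pads' torsional friction is too high for this press. I'll move back and press, then ease the grip so the handle can pivot.

```bash
python3 -m crank '[[0,0,-0.03,0],[-0.015,0,-0.03,0],[-0.03,0,-0.03,0],[-0.03,0,-0.01,0],[-0.03,0,-0.003,0]]' -1 20 >/dev/null
python3 -m crank '[[0,0,0,0],[0,0,0,0]]' -0.38 20 >/dev/null
python3 -c "
from h import *
go(.552,.1585,.1904,0)"
python3 -m crank '[[0,0,0,0],[0,0,0,0]]' -0.36 20 >/dev/null
python3 -c "
from h import *
go(.552,.1585,.1904,0)"
```

```text
clk 6.85 pos [0.5527 0.157  0.19  ] F [ 0.39 -1.78  1.1 ] grip 0.322 21.6 tool-y deg -0.03 rows [ 0.0039 -0.0018 -0.001 ] turn -0.0006
clk 7.0167 pos [0.5527 0.1573 0.1903] F [-0.09 -1.29  0.45] grip 0.322 21.6 tool-y deg -0.01 rows [ 0.0031 -0.0017 -0.0003] turn -0.0002
```

```bash
P='from h import *
go(.552,.1585,.1904,0)'
python3 -m crank '[[0,0,0,0]]' -0.352 20 >/dev/null; python3 -c "$P"
python3 -m crank '[[0,0,0,0]]' -0.346 20 >/dev/null; python3 -c "$P"
```

```text
clk 7.1 pos [0.5527 0.1573 0.1902] F [ 0.18 -2.11  1.02] grip 0.322 21.6 tool-y deg -0.01 rows [ 0.003  -0.0017 -0.0004] turn -0.0002
clk 7.1833 pos [0.5527 0.1575 0.1903] F [0.81 0.19 1.5 ] grip 0.325 5.0 tool-y deg -0.01 rows [ 0.0024 -0.0018 -0.0003] turn -0.0001
```

```bash
P='from h import *
go(.552,.1585,.1904,0)'
python3 -m crank '[[0,0,0,0]]' >/dev/null; python3 -c "$P"
python3 -m crank '[[0.01,0,0.001,0],[0.02,0,0.003,0]]' >/dev/null; python3 -c "$P
snap('scene','s7.png')"
python3 -m crank '[[0.01,0,0.002,0],[0.02,0,0.005,0],[0.02,0,0.005,0]]' >/dev/null
 python3 -c "$P
snap('scene','s8.png')
I=lambda f:cv2.imread('pics/'+f)
cv2.imwrite('pics/c6.png',np.hstack([cv2.resize(I(f)[160:250,320:380],(400,600),interpolation=2) for f in('s7.png','s8.png')]))"
```

```text
clk 7.2667 pos [0.5527 0.1577 0.1903] F [ 0.27 -0.11  1.02] grip 0.325 4.9 tool-y deg 0.0 rows [ 0.0019 -0.0018 -0.0002] turn 0.0
clk 7.4333 pos [0.5527 0.1658 0.1891] F [-0.71  0.88  0.93] grip 0.329 4.9 tool-y deg -0.03 rows [-0.0181 -0.0018 -0.0033] turn -0.0004
clk 7.7333 pos [0.5525 0.1746 0.1867] F [0.02 0.56 1.87] grip 0.32 5.0 tool-y deg 0.06 rows [-0.0403 -0.0014 -0.0094] turn 0.001
```

View pics/c6.png

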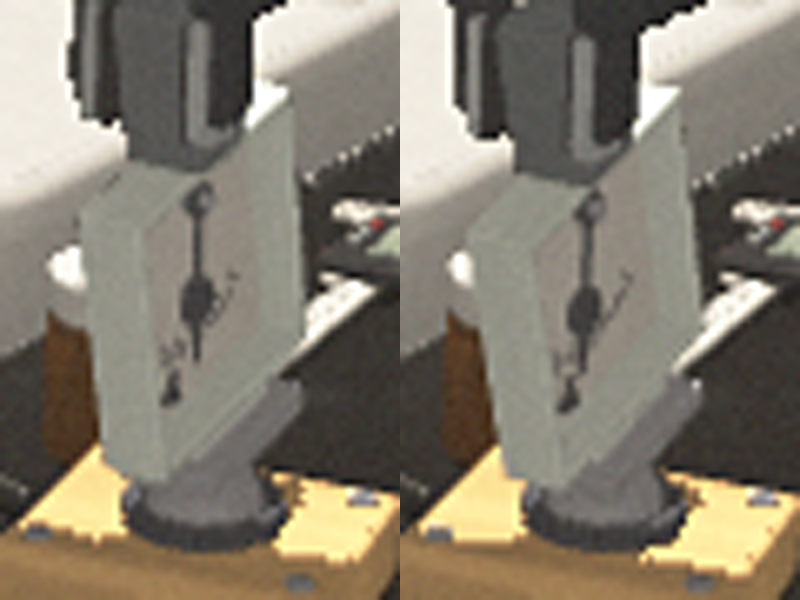

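c6 shows the gauge now leaning to its left as it should. In s8 the pointer tip is at (580,372) and the index apex at about (568,383), so roughly 0.12 rad remains.

```bash
P='from h import *
go(.552,.1585,.1904,0)'
python3 -m crank '[[0.01,0,0.001,0],[0.02,0,0.003,0],[0.03,0,0.005,0],[0.03,0,0.006,0]]' >/dev/null
 python3 -c "$P"
python3 -m crank '[[0,0,0,0],[0,0,0,0],[0,0,0,0],[0,0,0,0],[0,0,0,0]]' >/dev/null
 python3 -c "$P
s=snap('scene','s9.png')
print([np.round(( (np.array(proj(s,[.5375,.13+.1*np.sin(.3)*0+.055*np.sin(b),.12-.055*np.cos(b)]))-np.array(proj(s,[.5375,.13,.12])))*10)) for b in (-.1,-.05,0,.05,.1)])
I=lambda f:cv2.imread('pics/'+f)
cv2.imwrite('pics/c7.png',np.hstack([cv2.resize(I('s9.png')[170:230,330:370],(400,600),interpolation=2),cv2.resize(I('s9.png')[150:250,315:382],(400,600),interpolation=2)]))"
```

```text
clk 8.1167 pos [0.5526 0.1864 0.1843] F [0.33 0.78 0.49] grip 0.329 5.0 tool-y deg 0.05 rows [-0.0699 -0.0015 -0.0152] turn 0.0009
clk 8.5333 pos [0.5527 0.1852 0.1846] F [-0.18  1.58 -0.07] grip 0.326 4.9 tool-y deg -0.03 rows [-0.0667 -0.0018 -0.0144] turn -0.0005
[array([  1., 233.]), array([ -5., 238.]), array([-12., 243.]), array([-18., 247.]), array([-25., 250.])]
```

View pics/c7.png

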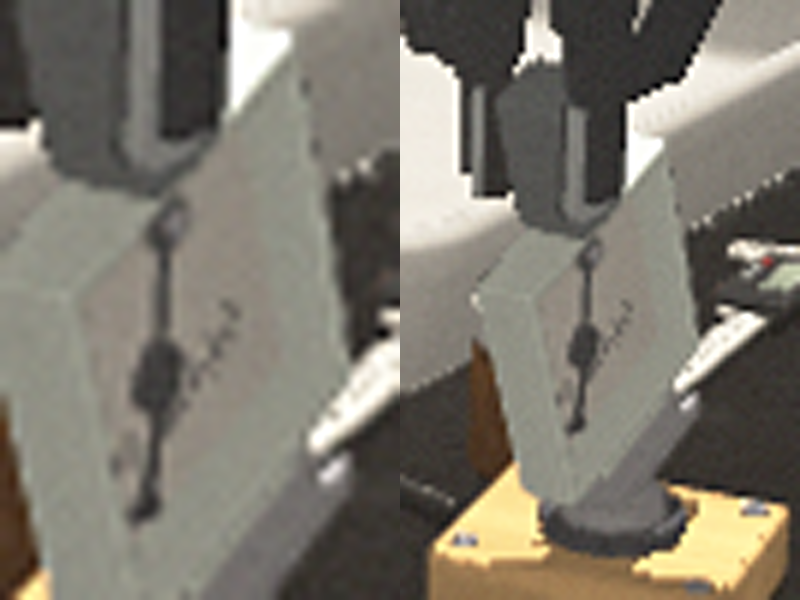

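The crops show the pointer bob at (157,372), with its tip merging into the index tab at about (145,500). They are nearly aligned, so I'll check the centroids numerically.

```bash
python3 -c "
from h import *
I=cv2.imread('pics/s9.png',0)
print(I[188:224,336:354])
"
```

```text
[[136 140 119  87  90  82  82  79  85  82  81 105 131 141 139 135 137 139]
 [148 150 143 141 138 136 122  99  92  76 103  99 122 139 137 138 138 140]
 [148 148 145 147 143 147 142 140 144 142  98  80  97 136 137 137 139 137]
 [141 146 142 143 143 145 146 151 149 113  78 111 109 128 136 138 138 138]
 [147 146 145 144 144 145 148 145 125  73  96 122 107 132 139 138 138 137]
 [145 142 145 145 140 144 150 145 102  66  76  99 120 137 142 138 133 137]
 [142 146 145 144 143 143 143 132 115  75  60  96 134 141 138 138 139 139]
 [144 144 145 146 149 145 134 138 138 115  67 130 140 141 139 136 139 139]
 [146 143 142 150 142 133 139 139 145 127  61 142 137 141 136 137 136 137]
 [145 145 152 141 133 134 138 141 141 123  75 138 142 137 137 136 140 138]
 [141 148 142 135 138 142 140 140 144 109  78 143 139 140 139 140 135 136]
 [159 144 135 139 140 139 142 142 142 105  76 138 138 135 137 136 138 137]
 [152 141 134 140 138 138 138 139 146 103  75 140 141 136 139 142 104 120]
 [148 144 127 136 144 138 140 140 143 105  74 142 142 142 137 140 133 100]
 [144 147 136 136 140 139 138 140 144 107  80 141 
[... 900 characters left out ...]
140 139 137 139 142 142]
 [145 148 144 147 146 120 123 117 120  62 142 140 137 136 141 144 144 141]
 [142 144 145 145 146  98 119 123 107  58 138 135 136 140 144 143 146 143]
 [142 146 147 143 153 115 137 142  90  71 140 139 142 140 140 142 143 145]
 [148 144 147 143 152 144 142 147  69  95 139 140 139 141 143 145 143 145]
 [143 144 143 144 148 143 140 127  66  71 140 142 142 142 142 139 148 141]
 [137 143 144 144 147 147 132  95  56  52 124 142 143 144 139 143 142 148]
 [146 138 147 146 143 153 115  66  50  86 136 143 142 142 143 144 147 146]
 [142 143 142 144 141 155 137  96 128 139 145 145 138 147 143 142 144 136]
 [143 144 143 143 143 152 146 135 148 144 143 143 143 143 143 148 136 145]]
```

```bash
P='from h import *
go(.552,.1585,.1904,0)'
python3 -m crank '[[0.004,0,0.001,0],[0.009,0,0.003,0],[0.009,0,0.003,0],[0.009,0,0.003,0],[0.009,0,0.003,0]]' >/dev/null
python3 -m crank '[[0,0,0,0],[0,0,0,0],[0,0,0,0],[0,0,0,0],[0,0,0,0]]' >/dev/null
python3 -m crank '[[0,0,0,0],[0,0,0,0],[0,0,0,0],[0,0,0,0],[0,0,0,0]]' >/dev/null
 python3 -c "$P
s=snap('scene','s10.png')
print(cv2.imread('pics/s10.png',0)[198:226,334:350])
cv2.imwrite('pics/c8.png',cv2.resize(cv2.imread('pics/s10.png')[155:245,315:385],(467,600),interpolation=2))"
```

```text
clk 9.8333 pos [0.5527 0.1889 0.1834] F [ 0.68  0.62 -0.28] grip 0.326 4.9 tool-y deg -0.02 rows [-0.0759 -0.0018 -0.0175] turn -0.0003
[[149 149 142 145 151 139 136 140 139 139 142  67 113 140 138 138]
 [145 145 146 148 142 131 138 138 144 141 143  66 118 141 144 135]
 [149 144 148 147 133 137 141 137 141 139 145  64 118 142 140 138]
 [143 147 145 126 138 142 139 141 141 143 145  64 118 139 141 139]
 [146 142 149 135 137 143 135 138 140 142 148  70 138 142 135 138]
 [144 144 153 148 141 140 139 137 139 142 129  58 139 142 138 141]
 [142 142 150 144 142 142 143 141 142 146 109  64 128 144 138 140]
 [142 143 146 145 126 139 140 143 143 131  79  62  75 109 139 142]
 [139 144 144 149 136 144 140 141 145  96  70  59  59  66 143 144]
 [144 146 141 151 143 144 143 141 127  73  66  60  63  60 124 109]
 [144 140 146 153 150 142 145 141 124  74  64  66  63  72 141 113]
 [141 144 143 146 149 123 144 141 106  71  57  63  66  74 106 116]
 [143 142 143 144 149 137 142 139 103  60  61  62  58  92 117 138]
 [142 140 142 141 152 140 139 142 137  79  60  57  90 103 118 137]
 [145 140 143 143 149 151 
[... 212 characters left out ...]
 122 101  76 137 139 137 137]
 [139 143 143 145 144 156 141 106 100 137 100  95 142 140 136 141]
 [140 141 143 142 144 153 149  93 114 147  76 113 141 136 138 143]
 [144 144 139 142 144 146 144 126 137 149  64 117 138 137 140 145]
 [145 145 142 145 147 140 151 141 143 130  63 100 143 140 147 141]
 [144 143 139 145 145 142 151 145 144  93  58  66 123 145 144 141]
 [139 143 139 142 146 144 146 144 142  78  55  91 136 146 142 144]
 [141 141 145 139 145 147 143 144 113  59  85 137 144 142 143 144]
 [145 141 141 141 142 146 141 150 137 126 136 148 145 146 144 144]
 [145 140 141 141 140 147 146 150 145 143 145 142 141 145 146 146]
 [143 141 138 139 142 143 147 149 141 144 144 147 142 145 142 146]]
```

View pics/c8.png

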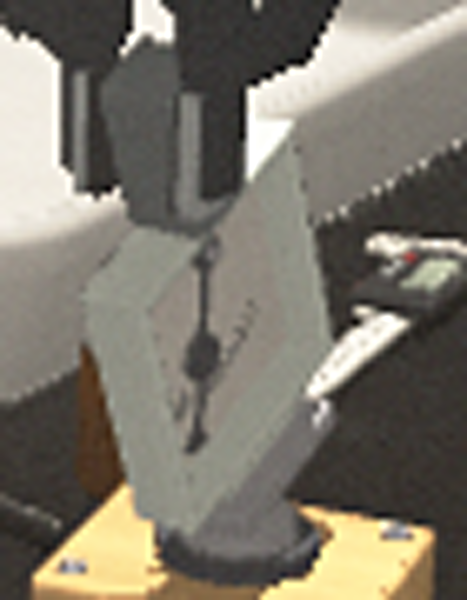

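c8 shows the pointer shaft running straight into the index tab, with the tip at about pixel (344,218) in line with the tab. The foot is on the stud with about 3 N on it, and the grip is steady.

```bash
python3 -c "
from workcell import manip
print(manip.hand_in())"
```

```text
the job is handed in; nothing more can be done
None
```

I handed the job in at about 10 s on the clock, with the gauge still gripped at about 5 N, its foot on the stud pushed in roughly 4 mm (estimated from the wrist force), and the pointer lined up with the index tab in the last image; no verdict came back.

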